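# Close and latch a double-door cabinet on the welding table

### The arm

A 6-joint arm with a two-finger parallel gripper is mounted at the origin on the work surface. World frame = base frame: x ahead of the robot, y to its left, z up, the work surface at z = 0. Lengths are in mm, angles in degrees, forces in N, time in s.
With the tool pointing down it reaches from about 300 to 850 mm from the base axis. Payload 4.2 kg.
Tool frame: the origin (TCP) lies midway between the tips of the shut fingers; the grasp point (between the pads) lies 19 mm behind it (env.hold_point_z is the z of the grasp point in the tool frame, in mm); z points along the fingers, y is the direction in which the jaws open and shut (so a half turn about z gives the same grasp; the last joint's range is limited). The gripper opens to 91 mm and grips with 3 to 60 N. Pads are 32 mm wide; open, the fingers measure 118 mm over their backs; the gripper's body (76 mm by 178 mm) begins 60 mm behind the grasp point.
Start: joints at [-72.651, 18.312, 89.639, -0, 72.044, -1.146], TCP at [182.407, -545.317, 213.976] pointing down, gripper open.
Joint ranges: [-177.97, 177.97], [-48.28, 115.42], [12.27, 149.76], [-77.06, 257.06], [2.81, 150.46], [-146.56, 146.56]. Speed limits (degrees/s): [147.25, 147.25, 180, 180, 180, 180].

### API

Orientations are given as [roll, pitch, yaw] about the fixed x, y, z axes, in that order (R = Rz(yaw) Ry(pitch) Rx(roll)).
In Python, from workcell import env, grab_frame, camera_params, spotter gives the robot as it stands. The module is installed in compiled form; this text tells all that it offers.
- The arm moves only by the shell command python3 -m jog 'ROWS' [FORCE]. ROWS is text: rows parted by semicolons, each of 7 numbers parted by spaces: the turn, a rotation vector about the world's x, y, z in units of 5 degrees (1.0 is 5 degrees), then the shift along the world's x, y, z in units of 25 mm (1.0 is 25 mm), then the opening, from 0 (shut) to 1 (fully open). A call has 1 to 5 rows; each row is the pose to reach, as a shift and turn from the pose commanded when the call began; what a row does not reach only later rows make up. A row lasts 1/8 s, in which the tool goes at most 62.5 mm and 10.7 degrees, less where a joint would pass 70% of its speed; a pose out of reach is approached as far as the arm can. A call with a gripper value outside its range is refused whole. The fingers move at their own pace and stop on an object; FORCE is the grip in N (left out, the last holds). Time passes only in rows, so rows that repeat a pose let the fingers close. It gives the time, the measured TCP pose, the force and the opening at its end, in the units of the state.
- env.state(): the state, without advancing time (a new reading comes with each control period).
- grab_frame(name): name is "scene" or "top"; returns the picture (384x512x3 uint8, red, green, blue); there is no depth.
- camera_params(name): a dict with "K" (3x3 intrinsics, pixels), "rvec" (rotation vector, rad) and "tvec" (3), from world to camera coordinates, as OpenCV has them. Camera axes: x right, y down, z forward; pixel columns grow to the right and rows downward; lengths in mm; the calibration is good to about 2 mm. A picture is of the moment at which its call begins. camera_params takes no time and is no camera call.
- env.job_done(): hands the job in, once; it reports no verdict.
Trained networks look in the newest picture that a camera, given by its name, has taken for a name from the list of things; names that differ only in an ending like _2 or _b are one class to them, and where a whole thing is asked for, a point or a joint stands for the part that bears it (a point fixed in the world has none). Each returns a list of dicts, best first, with "conf" (0 to 1); they miss things now and then, are a little off and sometimes report something else, mostly with a low value. They report only what shows in the picture. A call takes as long as a camera call.
- spotter.look_for(query, camera): "box" ([left, top, width, height] in pixels, round what is visible of it).
- spotter.trace(query, camera): "region" (384x512 bool, what is visible of it) and "box" ([left, top, width, height] in pixels, round what is visible of it).
The state is a dict: "time_s": time; "qpos": joint angles; "qvel": joint speeds; "effort": joint torques, N m; "ee_pos": TCP position; "ee_rot": TCP orientation; "force": force on the tool from outside, world axes, zero at the start; "torque": the same for the moment, N m; "gripper_width": finger opening in mm.
Only numpy, scipy, OpenCV 4.12 (cv2) and the standard library are available. Lean on these libraries where they do the work, as an engineer would, in place of code of your own. Each camera call takes 0.05 s, during which the arm holds its last target. There are 200 camera calls.

### The job

Close up the small double-door cabinet that is clamped on the welding table: shut the leaf with the rebated edge first and the flanged leaf last, so that the flange laps over the rebate, then press the flanged leaf home against its seal and, while you hold it there, turn the wing latch clockwise to its stop so that both doors stay shut. Do not slam the thin sheet-metal doors or force them or the latch, and leave the things lying on the table where they are.

Things in the scene. Friction and masses are not known exactly. Their poses are not given: they have to be found in the camera images.
- front: Open front of a grey sheet-metal cabinet, 360 mm wide, 280 high, 90 deep, fixed on brackets so that its front leans 30 degrees from level, facing up and towards the robot. Origin: middle of the opening, in the plane on which the shut doors seat. x points up the slope, y left across the front, z square out of it. A fixed centre post 20 mm wide runs up the middle, just below z = 0.
- rebated_leaf (a joint): Right-hand door, rad: 0 = shut against its hard stop, grows as it opens, ends at 2.09; at the start open beyond 90 degrees. Its stiff hinge (0.3 N m) holds it wherever it is left. It weighs 0.2 to 0.3 kg.
- rebated_hinge (a point): On the rebated leaf's hinge axis, half-way along it: 172 mm right of the front's origin, at its z = 0. The axis runs along the front's x. This point's axes turn with the leaf: y points from the hinge to the free edge, z out of the outer face, which lies at z = +20 mm.
- rebate (a point): On the free edge of the rebated leaf. The leaf is a folded pan 260 mm long (along x) and 20 mm thick that reaches 159 mm from its hinge; then comes the rebate, a 6 mm tongue 25 mm wide at the level of the pan's back, with a black rubber seal strip on it. This point: tip of the tongue, 184 mm from the hinge, half-way along. Axes as the leaf's.
- flanged_leaf (a joint): Left-hand door, rad: 0 = shut to the hard stop, grows as it opens, ends at 2.09; at the start open beyond 90 degrees. Same weight and stiff hinge as the other. Laid down last it rests on the sprung seal, about 0.045 rad open; pressing it home at the latch takes 14 to 20 N and it springs back unless latched. Latched it rests below 0.02 rad.
- flanged_hinge (a point): On the flanged leaf's hinge axis, half-way along it: 172 mm left of the front's origin, at its z = 0. The axis runs along the front's x. This point's axes turn with the leaf: y points from the free edge to the hinge (the leaf lies at negative y), z out of the outer face, which lies at z = +20 mm.
- flange (a point): On the free edge of the flanged leaf: a folded pan 260 mm long and 20 mm thick reaching 156 mm from its hinge, then a flange 5 mm thick and 25 mm wide, level with the outer face, that laps over the other leaf's rebate. This point: tip of the flange, 181 mm from the hinge, half-way along. If this leaf is shut first, the other cannot close.
- latch (a joint): Quarter-turn wing latch on the flanged leaf, rad: 0 to 0.3 = open (wing along the front's x), 1.6 = locked stop (wing across); clockwise seen from outside, turns lightly. A cam behind the leaf swings behind the centre post: beyond about 0.6 rad it passes only while the leaf is pressed within 1.5 mm of home. If it jams, do not force it. Turned too early it keeps the leaf from closing.
- wing (a point): Middle of the latch's steel wing, a bar 44 mm long, 10 thick and 20 high (its foot 9 mm above the leaf's outer face, its middle 19 mm above it), on the flanged leaf 132 mm from the hinge, half-way up. This point's x runs along the wing, z out of the leaf.
- tape_measure_mid (a point): Bystander: yellow and black tape measure 72 x 36 x 66 mm on the table right of the cabinet; its middle.
- hammer_mid (a point): Bystander: hammer lying on the table left of the cabinet.
- angle_offcut_mid (a point): Bystander: offcut of dark angle steel 110 x 50 x 50 mm on the table right of the cabinet; its middle.

How it is judged (in metres and radians):
On the way, in this order (a step that is already met when the one before it is completed fails the run):
1. the rebated leaf is shut while the flanged leaf still stands open (value of joint rebated_leaf below 0.03 rad and value of joint flanged_leaf above 0.4 rad), for 0.2 s.
2. the flanged leaf is laid over it, on its seal (value of joint rebated_leaf below 0.03 rad and value of joint flanged_leaf below 0.065 rad), for 0.2 s.
At the end, for the whole second after the job is handed in: both leaves are shut (each within 0.025 rad of its stop, the flange over the rebate) and the latch is turned to its stop (beyond 1.45 of 1.6 rad), everything let go (value of joint each of rebated_leaf, flanged_leaf below 0.025 rad and value of joint latch above 1.45 rad); the robot touches nothing.
It fails at once if a door is slammed (closing faster than 4 rad/s over the last 0.3 rad) ((value of joint rebated_leaf below 0.3 rad and velocity of joint rebated_leaf below -4 rad/s) or (value of joint flanged_leaf below 0.3 rad and velocity of joint flanged_leaf below -4 rad/s)).
It fails at once if a thing lying on the table is moved more than 20 mm (distance of any of tape_measure_mid, hammer_mid, angle_offcut_mid from where it was at the start of the episode above 0.02 m).
It fails at once if a door is forced: its sheet pressed with more than 80 N (contact force between any of the arm, the fingers and rebated_leaf_c0 above 80 N or contact force between any of the arm, the fingers and flanged_leaf_c0 above 80 N).
It fails at once if the latch is forced: its cam jammed against the centre post with more than 30 N (contact force between latch_c3 and front above 30 N).
It also fails if it takes over 70 s, if anything falls off the work surface, if the arm or the gripper's body presses on something with over 40 N, if the wrist force passes 120 N, or if a joint passes its speed limit or range.

## Working session

There is one attempt and no reset: what is moved stays moved. The work goes in short steps, Python scripts to look and compute and a shell command to move; the robot and the scene stay as the last step left them, time stands still between calls to the robot, and variables do not carry over. Pictures are saved under pics/ and viewed, about 8 in all and at most 12, crops included, and the job is handed in when it is done.

```bash
mkdir -p pics; ls
python3 - <<'E'
from workcell import env, grab_frame, camera_params, spotter
import cv2, numpy as np
ims=[]
for c in("scene","top"):
    im=grab_frame(c); cv2.imwrite(f"pics/{c}0.png",cv2.cvtColor(im,cv2.COLOR_RGB2BGR))
    p=camera_params(c); R=cv2.Rodrigues(np.array(p["rvec"]))[0]; print(c,np.array(p["K"]).round(1).tolist(),"campos",(-R.T@np.array(p["tvec"]).ravel()).round(0), "fwd",R[2].round(2))
    for q in("front","rebated_leaf","flanged_leaf","wing","rebate","flange","tape_measure_mid","hammer_mid","angle_offcut_mid"):
        print(q,[(np.round(d["box"]).tolist(),round(d["conf"],2)) for d in spotter.look_for(q,c)[:2]])
s=env.state();print(s)
E
```

```text
pics
scene [[461.4, 0.0, 250.7], [0.0, 461.4, 187.8], [0.0, 0.0, 1.0]] campos [1761.   14. 1011.] fwd [-0.8   0.   -0.59]
front [([167.0, 124.0, 167.0, 104.0], 0.74), ([138.0, 179.0, 12.0, 27.0], 0.73)]
rebated_leaf [([309.0, 142.0, 26.0, 14.0], 0.65), ([163.0, 127.0, 43.0, 63.0], 0.61)]
flanged_leaf [([308.0, 137.0, 27.0, 65.0], 0.78)]
wing [([140.0, 183.0, 11.0, 24.0], 0.39)]
rebate [([164.0, 126.0, 44.0, 65.0], 0.8)]
flange [([307.0, 135.0, 26.0, 64.0], 0.59)]
tape_measure_mid [([137.0, 182.0, 12.0, 25.0], 0.71)]
hammer_mid [([348.0, 172.0, 36.0, 46.0], 0.97)]
angle_offcut_mid [([122.0, 207.0, 36.0, 28.0], 0.86)]
top [[366.8, 0.0, 256.1], [0.0, 366.8, 192.9], [0.0, 0.0, 1.0]] campos [ 308.   51. 1305.] fwd [ 0.21  0.   -0.98]
front [([181.0, 116.0, 181.0, 128.0], 0.96)]
rebated_leaf [([312.0, 140.0, 47.0, 104.0], 0.7)]
flanged_leaf [([183.0, 123.0, 32.0, 98.0], 0.73)]
wing [([185.0, 168.0, 20.0, 12.0], 0.51)]
rebate [([315.0, 142.0, 46.0, 101.0], 0.85)]
flange [([178.0, 125.0, 38.0, 96.0], 0.84)]
tape_measure_mid [([367.0, 220.0, 18.0, 24.0], 0.9)]
hammer_mid [([127.0, 193.0, 51.0, 70.0], 0.65)]
angle_offcut_mid [([357.0, 179.0, 27.0, 24.0], 0.75)]
{'time_s': 1.0, 'qpos': array([-7.26510943e+01,  1.83115433e+01,  8.96395810e+01, -5.80137323e-04,
        7.20437233e+01, -1.14451540e+00]), 'qvel': array([-0.04346756, -0.03122619, -0.09101233, -0.05092367, -0.02586735,
       -0.0408354 ]), 'effort': array([ 1.04888331e-03, -4.12356663e+01, -2.32232881e+01,  7.30740535e-02,
        3.78697284e-02,  6.68288198e-07]), 'ee_pos': array([ 182.40231692, -545.31542582,  213.97556075]), 'ee_rot': array([1.79994860e+02, 6.54701537e-04, 1.84935999e+01]), 'force': array([-0.27324213,  0.24357536,  0.12734755]), 'torque': array([-0.06175493,  0.00428329, -0.01475713]), 'gripper_width': 91.31047334879122}
```

View pics/scene0.png

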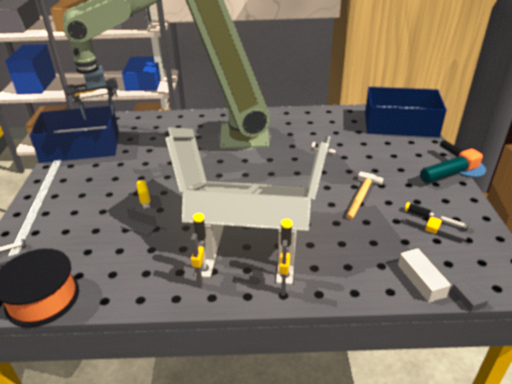

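View pics/top0.png

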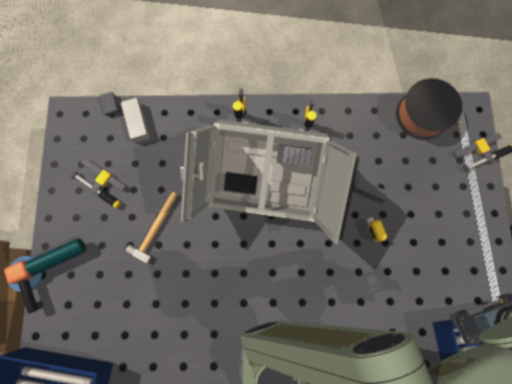

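The scene view shows the cabinet from behind with both leaves standing open. The top view has the opening at about (205–355, 125–220), the flanged leaf on the left, and the tape and offcut on the right. I'll enlarge both crops to pick corners.

Run:
```python
import cv2
t=cv2.imread("pics/top0.png")[105:255,170:370]; cv2.imwrite("pics/topc.png",cv2.resize(t,None,fx=4,fy=4,interpolation=cv2.INTER_CUBIC))
t=cv2.imread("pics/scene0.png")[115:235,155:345]; cv2.imwrite("pics/scenec.png",cv2.resize(t,None,fx=4,fy=4,interpolation=cv2.INTER_CUBIC))
```

```text
(no output)
```

View pics/topc.png

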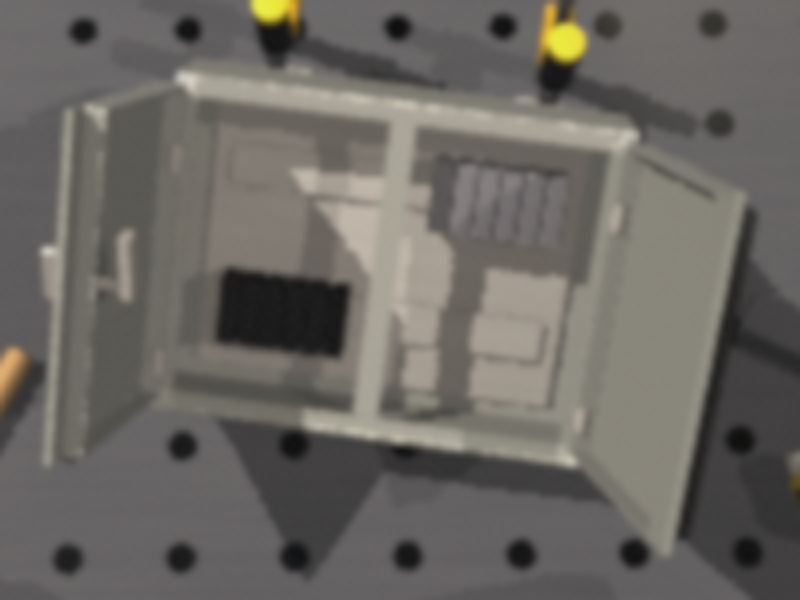

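View pics/scenec.png

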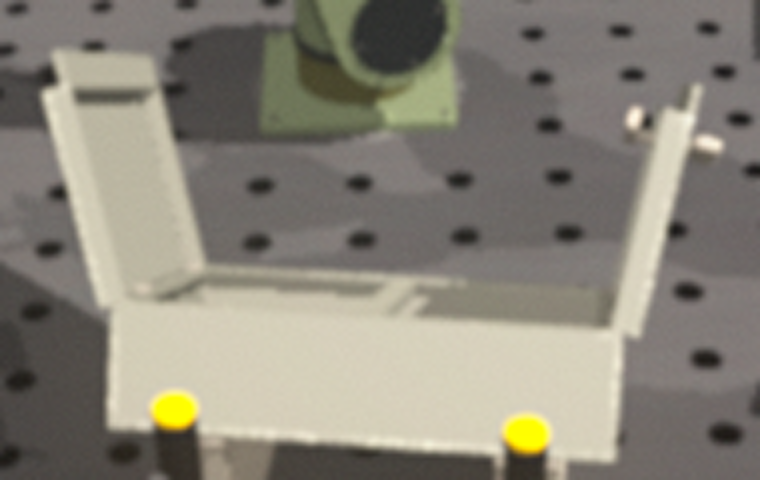

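```bash
cat > geo.py <<'E'
import numpy as np, cv2
from scipy.spatial.transform import Rotation as Ro
from workcell import camera_params
def proj(c,X):
    p=camera_params(c); return cv2.projectPoints(np.atleast_2d(X).astype(float),np.array(p["rvec"]),np.array(p["tvec"]),np.array(p["K"]),None)[0][:,0]
def frame(p): # x,y,z,yaw(deg)
    R=Ro.from_euler('z',p[3],degrees=True).as_matrix()@Ro.from_euler('y',-30,degrees=True).as_matrix()
    return R,np.array(p[:3])
def reb(t,v): # leaf coords -> front
    # at t=0 y points left (+y); opening swings free edge to +z: rotation about +x
    return np.array([0,-172,0])+Ro.from_rotvec([t,0,0]).apply(v)
def fla(t,v): return np.array([0,172,0])+Ro.from_rotvec([-t,0,0]).apply(v)
E
python3 - <<'E'
from geo import *
from scipy.optimize import least_squares
T=lambda u,v:((u+.5)/4-.5+170,(v+.5)/4-.5+105)
S=lambda u,v:((u+.5)/4-.5+155,(v+.5)/4-.5+115)
obs=[("top",'f',(140,180,0),T(182,78)),("top",'f',(140,-180,0),T(637,130)),("top",'f',(-140,-180,0),T(578,463)),("top",'f',(-140,180,0),T(160,400)),
("scene",'f',(140,-180,0),S(110,308)),("scene",'f',(140,180,0),S(622,332)),("scene",'f',(140,-180,-90),S(108,428)),("scene",'f',(140,180,-90),S(617,460)),
("top",'r',(130,184,3),T(745,195)),("top",'r',(-130,184,3),T(668,553)),("scene",'r',(130,184,3),S(55,52)),("scene",'r',(-130,184,3),S(155,57)),
("top",'l',(130,-181,18),T(70,108)),("top",'l',(-130,-181,18),T(47,463)),("scene",'l',(130,-181,18),S(697,87)),("top",'l',(0,-132,39),T(50,275))]
def pt(p,k,v):
    R,o=frame(p); v=np.array(v,float)
    if k=='r': v=reb(p[4],v)
    if k=='l': v=fla(p[5],v)
    return o+R@v
def res(p): return np.concatenate([proj(c,pt(p,k,v))[0]-o for c,k,v,o in obs])
r=least_squares(res,[550,0,200,0,1.8,1.8],loss='soft_l1',x_scale=[50,50,50,5,.2,.2])
print(r.x.round(2)); 
for o,e in zip(obs,r.fun.reshape(-1,2)): print(o[:3],res(r.x).reshape(-1,2)[obs.index(o)].round(1))
np.save("pose.npy",r.x)
p=r.x
for n,k,v in(("reb tip",'r',(0,184,0)),("reb lo",'r',(-130,184,0)),("fl tip",'l',(0,-181,20)),("wing",'l',(0,-132,39)),("rh",'r',(0,0,0)),("fh",'l',(0,0,0))): print(n,pt(p,k,v).round(0))
print(frame(p)[0].round(3))
E
```

```text
[615.48  19.07 163.03  -8.56   1.86   1.76]
('top', 'f', (140, 180, 0)) [-0.4 -2.1]
('top', 'f', (140, -180, 0)) [ 1.1 -0. ]
('top', 'f', (-140, -180, 0)) [0.5 0.2]
('top', 'f', (-140, 180, 0)) [-1.8  1.2]
('scene', 'f', (140, -180, 0)) [ 0.3 -1. ]
('scene', 'f', (140, 180, 0)) [0.1 0.7]
('scene', 'f', (140, -180, -90)) [-0.   0.3]
('scene', 'f', (140, 180, -90)) [-0.5  0.9]
('top', 'r', (130, 184, 3)) [-0.7  0.5]
('top', 'r', (-130, 184, 3)) [ 0.1 -0.1]
('scene', 'r', (130, 184, 3)) [0.3 0.1]
('scene', 'r', (-130, 184, 3)) [-1.7  0.3]
('top', 'l', (130, -181, 18)) [-0.2  0. ]
('top', 'l', (-130, -181, 18)) [0.1 0.6]
('scene', 'l', (130, -181, 18)) [ 1.1 -1.3]
('top', 'l', (0, -132, 39)) [ 2.7 -0.6]
reb tip [ 495. -190.  316.]
reb lo [ 384. -173.  251.]
fl tip [563. 254. 314.]
wing [590. 260. 269.]
rh [ 590. -151.  163.]
fh [641. 189. 163.]
[[ 0.856  0.149 -0.494]
 [-0.129  0.989  0.074]
 [ 0.5    0.     0.866]]
```

Run:
```python
from geo import *
p=np.load("pose.npy"); R,o=frame(p)
def wp(side,t,r,d,x):
    v=(reb(t,np.array([x,r,20+d])) if side=='r' else fla(t,np.array([x,-r,20+d])))
    return o+R@v
print("y axis",R[:,1].round(3),"z",R[:,2].round(3))
for s,x in(('r',0),('l',-60)):
    base=None
    for t in(1.86,1.57,1.35,1.15,.95,.75,.55,.4,.25,.12,.05,0):
        d=13.5*np.sin(t) if t<1.8 else 50
        w=wp(s,t,140,d,x)
        if base is None: base=w
        print(s,t,w.round(0),((w-base)/25).round(2))
```

```text
y axis [0.149 0.989 0.   ] z [-0.494  0.074  0.866]
r 1.86 [ 517. -248.  262.] [0. 0. 0.]
r 1.57 [ 516. -174.  284.] [-0.07  2.99  0.89]
r 1.35 [ 518. -142.  288.] [0.04 4.25 1.03]
r 1.15 [ 524. -113.  285.] [0.27 5.41 0.93]
r 0.95 [533. -86. 277.] [0.62 6.51 0.61]
r 0.75 [544. -61. 264.] [1.08 7.51 0.09]
r 0.55 [558. -40. 246.] [ 1.62  8.34 -0.62]
r 0.4 [569. -27. 230.] [ 2.07  8.84 -1.26]
r 0.25 [581. -18. 213.] [ 2.54  9.2  -1.97]
r 0.12 [591. -13. 196.] [ 2.95  9.4  -2.63]
r 0.05 [597. -12. 187.] [ 3.18  9.47 -3.  ]
r 0 [601. -11. 180.] [ 3.33  9.49 -3.26]
l 1.86 [549. 311. 232.] [0. 0. 0.]
l 1.57 [525. 240. 254.] [-0.95 -2.84  0.89]
l 1.35 [519. 209. 258.] [-1.21 -4.08  1.03]
l 1.15 [516. 180. 255.] [-1.33 -5.25  0.93]
l 0.95 [516. 151. 247.] [-1.32 -6.4   0.61]
l 0.75 [520. 124. 234.] [-1.18 -7.49  0.09]
l 0.55 [526. 100. 216.] [-0.91 -8.45 -0.62]
l 0.4 [534.  85. 200.] [-0.63 -9.05 -1.26]
l 0.25 [542.  73. 183.] [-0.28 -9.54 -1.97]
l 0.12 [551.  65. 166.] [ 0.05 -9.85 -2.63]
l 0.05 [555.  62. 157.] [ 0.25 -9.98 -3.  ]
l 0 [559.  60. 150.] [  0.39 -10.05  -3.26]
```

```bash
python3 -m jog '0 0 2 .9 .6 1 0;0 0 4 1.8 1.2 2 0;0 0 6 2.7 1.8 3 0;0 0 8 3.6 2.4 4 0;0 0 10 4.5 3 4.6 0' 20 && python3 -m jog '0 0 2 .9 .7 0 0;0 0 4 1.8 1.4 0 0;0 0 6 2.7 2.1 0 0;0 0 8 3.6 2.8 0 0;0 0 10 4.5 3.5 0 0' && python3 -m jog '0 0 2 .9 .7 0 0;0 0 4 1.8 1.4 0 0;0 0 6 2.7 2.1 0 0;0 0 8 3.6 2.8 0 0;0 0 10.6 4.4 3.2 0 0'; python3 -c "
from workcell import env;s=env.state();print(s['qpos'].round(1),s['ee_pos'].round(1),s['ee_rot'].round(1))"
```

```text
time_s: 1.62
ee_pos: [295.8, -470.1, 330.5]
ee_rot: [179.9, 0.1, 68.8]
force: [-0.1, 0.0, -0.4]
gripper_width: 43.9
time_s: 2.25
ee_pos: [408.1, -382.2, 329.0]
ee_rot: [180.0, 0.0, 118.8]
force: [0.4, -1.1, -0.2]
gripper_width: 0.6
time_s: 2.88
ee_pos: [518.2, -301.9, 329.0]
ee_rot: [180.0, 0.0, 169.6]
force: [-0.4, 0.4, -0.2]
gripper_width: 1.0
[ -31.3   18.1   73.7    0.    88.2 -111. ] [ 518.2 -301.9  329. ] [180.    0.  169.6]
```

```bash
python3 -m jog '-.29 -1.97 0 0 .1 0 0;-.59 -3.94 0 0 .3 -.8 0;-.89 -5.93 0 0 .5 -1.6 0;-.89 -5.93 0 0 .8 -2.6 0;-.89 -5.93 0 0 .8 -2.6 0'
python3 - <<'E'
from geo import *
from workcell import env,grab_frame
s=env.state();p=np.load("pose.npy");R,o=frame(p)
print(s['qpos'].round(1),"front coords",(R.T@(s['ee_pos']-o)).round(1)); print((R.T@Ro.from_euler('xyz',s['ee_rot'],degrees=True).as_matrix()).round(3))
a=grab_frame("scene")[60:240,100:400]; b=grab_frame("top")[100:280,140:440]
cv2.imwrite("pics/a1.png",cv2.cvtColor(cv2.resize(np.vstack([a,b]),None,fx=1.65,fy=1.65,interpolation=cv2.INTER_CUBIC),cv2.COLOR_RGB2BGR))
E
```

```text
time_s: 3.5
ee_pos: [516.0, -281.8, 262.2]
ee_rot: [178.6, 29.7, 168.8]
force: [0.2, -0.3, -0.3]
gripper_width: 0.4
[ -37.8    5.5  106.    20.6   44.  -128.8] front coords [   3.1 -312.3  112.6]
[[-0.999  0.039 -0.004]
 [ 0.039  0.999  0.002]
 [ 0.004  0.002 -1.   ]]
```

View pics/a1.png

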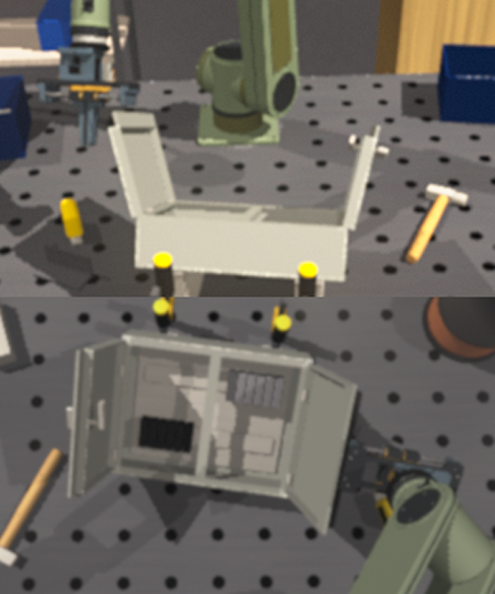

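The tool is outside the rebated leaf (upper panel, fingers at (90,125), leaf edge at (120,118)) and clear of the tape measure. Next I sweep the leaf closed.

```bash
python3 -m jog '0 0 0 0 .9 .2 0;0 0 0 0 1.8 .4 0;0 0 0 0 2.6 .6 0;0 0 0 0 3.4 .75 0;0 0 0 0 4.3 .88 0' && python3 -m jog '0 0 0 .04 .65 .1 0;0 0 0 .08 1.3 .16 0;0 0 0 .2 1.9 .12 0;0 0 0 .32 2.45 .04 0;0 0 0 .5 3 -.1 0' && python3 -m jog '0 0 0 .18 .53 -.19 0;0 0 0 .4 1.05 -.48 0;0 0 0 .62 1.5 -.8 0;0 0 0 .9 1.95 -1.2 0;0 0 0 1 2.1 -1.35 0' && python3 -m jog '0 0 0 .22 .33 -.3 0;0 0 0 .44 .58 -.58 0;0 0 0 .66 .8 -.88 0;0 0 0 .66 .8 -.88 0'
python3 - <<'E'
from geo import *
from workcell import env,grab_frame
s=env.state();p=np.load("pose.npy");R,o=frame(p)
print(s['qpos'].round(1),"front coords",(R.T@(s['ee_pos']-o)).round(1))
a=grab_frame("scene")[60:240,100:400]; b=grab_frame("top")[100:280,140:440]
cv2.imwrite("pics/a2.png",cv2.cvtColor(cv2.resize(np.vstack([a,b]),None,fx=1.65,fy=1.65,interpolation=cv2.INTER_CUBIC),cv2.COLOR_RGB2BGR))
E
```

```text
time_s: 4.22
ee_pos: [519.9, -176.5, 289.8]
ee_rot: [178.9, 30.4, 169.0]
force: [1.2, -1.6, 0.6]
gripper_width: 0.2
time_s: 4.85
ee_pos: [531.8, -100.6, 286.1]
ee_rot: [178.8, 30.2, 168.9]
force: [-1.5, -1.8, 0.5]
gripper_width: 0.5
time_s: 5.48
ee_pos: [556.9, -47.4, 251.4]
ee_rot: [178.7, 30.1, 169.0]
force: [-0.4, -0.2, 1.1]
gripper_width: 0.7
time_s: 5.98
ee_pos: [571.1, -27.3, 226.4]
ee_rot: [178.7, 29.8, 168.9]
force: [-0.7, 0.9, -0.3]
gripper_width: 0.7
[ -2.    4.5 112.7  -5.9  33.3 -77.2] front coords [ -0.4 -52.5  73.3]
```

View pics/a2.png

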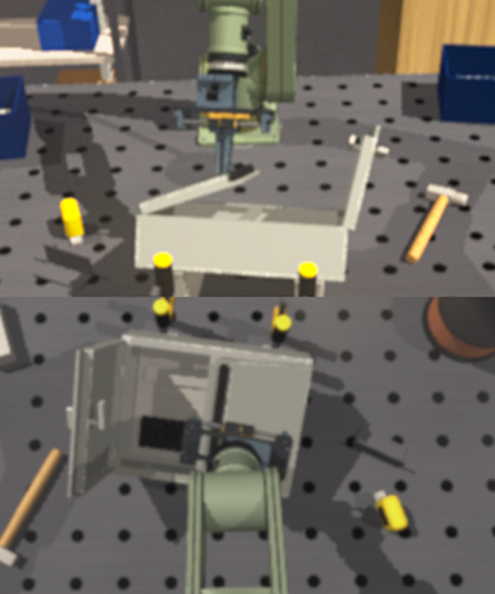

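```bash
python3 -m jog '0 0 0 .22 .18 -.26 0;0 0 0 .44 .35 -.52 0;0 0 0 .64 .46 -.86 0;0 0 0 .84 .55 -1.2 0;0 0 0 .95 .57 -1.4 0' && python3 -m jog '0 0 0 .06 0 -.1 0;0 0 0 .13 0 -.2 0;0 0 0 .13 0 -.2 0'&& python3 -m jog '0 0 0 .05 0 -.09 0;0 0 0 .05 0 -.09 0' && python3 -m jog '0 0 0 .05 0 -.09 0;0 0 0 .05 0 -.09 0'
python3 - <<'E'
from geo import *
from workcell import env
s=env.state();p=np.load("pose.npy");R,o=frame(p)
print("front coords",(R.T@(s['ee_pos']-o)).round(1),(R.T@s['force']).round(1))
E
```

```text
time_s: 6.7
ee_pos: [595.3, -13.3, 191.8]
ee_rot: [178.7, 29.9, 168.9]
force: [-0.4, -0.7, -0.1]
gripper_width: 0.1
time_s: 7.08
ee_pos: [598.4, -13.7, 187.6]
ee_rot: [178.7, 29.9, 168.9]
force: [0.3, 0.3, -0.2]
gripper_width: 0.5
time_s: 7.32
ee_pos: [599.7, -13.6, 185.5]
ee_rot: [178.7, 30.0, 168.9]
force: [0.3, 0.2, 0.6]
gripper_width: 0.6
time_s: 7.58
ee_pos: [600.9, -13.6, 183.8]
ee_rot: [178.7, 30.0, 168.9]
force: [-3.5, 0.6, 3.7]
gripper_width: 0.6
front coords [  2.1 -34.5  22.7] [-1.2  0.1  5. ]
```

```bash
python3 -m jog '0 0 0 .025 0 -.045 0;0 0 0 .025 0 -.045 0' && python3 -m jog '0 0 0 .025 0 -.045 0;0 0 0 .025 0 -.045 0'
python3 - <<'E'
from geo import *
from workcell import env
s=env.state();p=np.load("pose.npy");R,o=frame(p)
print("front coords",(R.T@(s['ee_pos']-o)).round(1),(R.T@s['force']).round(1))
E
```

```text
time_s: 7.82
ee_pos: [601.0, -13.6, 183.6]
ee_rot: [178.7, 30.0, 168.9]
force: [-10.4, 0.8, 12.6]
gripper_width: 0.6
time_s: 8.07
ee_pos: [601.1, -13.6, 183.5]
ee_rot: [178.7, 30.0, 168.9]
force: [-17.7, 1.4, 19.8]
gripper_width: 0.9
front coords [  2.1 -34.4  22.4] [-5.4 -1.3 26. ]
```

```bash
python3 -m jog '0 0 0 -.5 .07 .87 0;0 0 0 -1.4 .2 2.5 0;0 0 0 -2.4 .3 4.2 0;0 0 0 -3.3 .5 5.8 0;0 0 0 -4.1 .6 7.2 0' && python3 -m jog '0 0 0 0 2.2 -.1 0;0 0 0 0 4.4 -.3 0;0 0 0 0 6.6 -.6 0;0 0 0 -.1 8.8 -.8 0;0 0 0 -.1 11 -1 0' && python3 -m jog '0 0 0 -.06 2.16 -.28 0;0 0 0 -.06 2.16 -.28 0;0 0 0 .8 2 -1.8 0;0 0 0 1.7 1.9 -3.4 0;0 0 0 1.7 1.9 -3.4 0'
python3 - <<'E'
from geo import *
from workcell import env,grab_frame
s=env.state();p=np.load("pose.npy");R,o=frame(p)
print(s['qpos'].round(1),"front coords",(R.T@(s['ee_pos']-o)).round(1))
a=grab_frame("scene")[60:240,100:400]; b=grab_frame("top")[100:280,140:440]
cv2.imwrite("pics/a3.png",cv2.cvtColor(cv2.resize(np.vstack([a,b]),None,fx=1.65,fy=1.65,interpolation=cv2.INTER_CUBIC),cv2.COLOR_RGB2BGR))
E
```

```text
time_s: 8.7
ee_pos: [498.9, 1.6, 362.7]
ee_rot: [178.7, 30.0, 168.9]
force: [1.3, 0.1, 0.0]
gripper_width: 0.4
time_s: 9.32
ee_pos: [496.8, 278.5, 335.8]
ee_rot: [178.7, 30.0, 168.9]
force: [0.6, 0.2, 0.8]
gripper_width: 0.6
time_s: 9.95
ee_pos: [539.1, 321.1, 247.3]
ee_rot: [179.1, 29.7, 168.9]
force: [-0.2, 0.5, 0.2]
gripper_width: 0.5
[ 41.6  13.   98.7 -29.1  52.2 -22.8] front coords [-62.2 287.3 133.2]
```

View pics/a3.png

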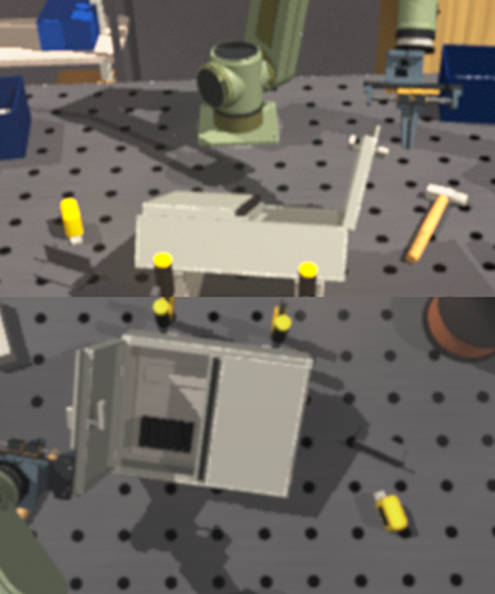

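Rebated leaf is shut, with the black seal strip showing at (210,420), and the tool stands left of the flanged leaf. Next, sweep that leaf.

```bash
python3 -m jog '0 0 0 -.15 -.9 .1 0;0 0 0 -.3 -1.8 .2 0;0 0 0 -.45 -2.6 .3 0;0 0 0 -.6 -3.4 .4 0;0 0 0 -.75 -4.1 .5 0' && python3 -m jog '0 0 0 -.1 -.75 0 0;0 0 0 -.17 -1.5 -.1 0;0 0 0 -.19 -2.1 -.25 0;0 0 0 -.17 -2.7 -.42 0;0 0 0 -.1 -3.3 -.66 0' && python3 -m jog '0 0 0 .02 -.4 -.2 0;0 0 0 .14 -.9 -.56 0;0 0 0 .33 -1.4 -1 0;0 0 0 .5 -1.8 -1.4 0;0 0 0 .65 -2.05 -1.64 0' && python3 -m jog '0 0 0 .16 -.24 -.34 0;0 0 0 .32 -.48 -.68 0;0 0 0 .5 -.64 -1.02 0;0 0 0 .68 -.8 -1.36 0;0 0 0 .68 -.8 -1.36 0'
python3 - <<'E'
from geo import *
from workcell import env,grab_frame
s=env.state();p=np.load("pose.npy");R,o=frame(p)
print(s['qpos'].round(1),"front coords",(R.T@(s['ee_pos']-o)).round(1),(R.T@s['force']).round(1))
E
```

```text
time_s: 10.68
ee_pos: [520.6, 220.1, 263.9]
ee_rot: [178.7, 30.0, 168.9]
force: [1.0, 2.2, -1.2]
gripper_width: 0.5
time_s: 11.3
ee_pos: [518.2, 137.9, 246.4]
ee_rot: [178.7, 29.9, 168.9]
force: [0.1, 1.6, 0.5]
gripper_width: 0.7
time_s: 11.92
ee_pos: [534.5, 86.8, 204.8]
ee_rot: [178.8, 29.9, 168.9]
force: [-1.2, 0.4, 0.0]
gripper_width: 0.5
time_s: 12.55
ee_pos: [551.5, 67.4, 170.9]
ee_rot: [178.8, 29.9, 168.9]
force: [0.3, -0.4, 0.7]
gripper_width: 0.3
[ 11.8   7.2 118.8 -22.1  27.4 -50.1] front coords [-57.1  38.2  42. ] [ 0.7 -0.4  0.4]
```

```bash
python3 -m jog '0 0 0 .06 0 -.1 0;0 0 0 .12 0 -.2 0;0 0 0 .19 0 -.33 0;0 0 0 .19 0 -.33 0' && python3 -m jog '0 0 0 .04 0 -.07 0;0 0 0 .04 0 -.07 0' && python3 -m jog '0 0 0 .04 0 -.07 0;0 0 0 .04 0 -.07 0' && python3 -m jog '0 0 0 .03 0 -.05 0;0 0 0 .03 0 -.05 0'
python3 - <<'E'
from geo import *
from workcell import env,grab_frame
s=env.state();p=np.load("pose.npy");R,o=frame(p)
print("front coords",(R.T@(s['ee_pos']-o)).round(1),(R.T@s['force']).round(1))
E
```

```text
time_s: 13.05
ee_pos: [556.4, 67.8, 163.5]
ee_rot: [178.7, 29.9, 168.9]
force: [-0.6, -0.1, -0.3]
gripper_width: 0.5
time_s: 13.3
ee_pos: [557.4, 67.7, 161.9]
ee_rot: [178.7, 30.0, 168.9]
force: [-0.0, -1.1, 0.2]
gripper_width: 0.6
time_s: 13.55
ee_pos: [558.5, 67.6, 160.2]
ee_rot: [178.7, 30.0, 168.9]
force: [-0.2, 0.4, 0.1]
gripper_width: 0.5
time_s: 13.8
ee_pos: [559.1, 67.4, 159.1]
ee_rot: [178.7, 30.0, 168.9]
force: [-1.9, -3.1, 2.0]
gripper_width: 0.3
front coords [-56.5  39.4  28.1] [-0.2 -3.3  2.5]
```

```bash
python3 -m jog '0 0 0 .03 0 -.05 0;0 0 0 .03 0 -.05 0' && python3 -m jog '0 0 0 .02 0 -.035 0;0 0 0 .02 0 -.035 0;0 0 0 .02 0 -.035 0'
python3 - <<'E'
from geo import *
from workcell import env,grab_frame
s=env.state();p=np.load("pose.npy");R,o=frame(p)
print("front coords",(R.T@(s['ee_pos']-o)).round(1),(R.T@s['force']).round(1))
E
```

```text
time_s: 14.05
ee_pos: [559.7, 67.1, 157.9]
ee_rot: [178.8, 30.0, 168.9]
force: [-2.3, -3.9, 5.2]
gripper_width: 0.3
time_s: 14.42
ee_pos: [560.1, 66.9, 157.3]
ee_rot: [178.8, 30.0, 168.9]
force: [-5.3, -4.1, 5.9]
gripper_width: 0.5
front coords [-56.5  39.1  26. ] [-1.  -4.9  7.4]
```

```bash
python3 -m jog '0 0 0 -.3 .05 .5 0;0 0 0 -1.3 .2 2.3 0;0 0 0 -2.4 .4 4.3 .44;0 0 0 -4 .6 3.4 .44;0 0 0 -5.6 .8 2.4 .44'
python3 - <<'E'
from geo import *
from workcell import env,grab_frame,spotter
s=env.state();p=np.load("pose.npy");R,o=frame(p); print("w",s['gripper_width'])
fs={}
for c in("scene","top"):
    fs[c]=grab_frame(c); 
    for d in spotter.trace("wing",c)[:3]:
        m=d["region"]; ys,xs=np.nonzero(m); print(c,round(d["conf"],2),d["box"],xs.mean().round(2),ys.mean().round(2), np.cov(xs,ys).round(1).tolist())
    print(c,"pred wing, ends", [proj(c,o+R@np.array([x,40,41.+6*k]))[0].round(1).tolist() for x in(0,22,-22) for k in (0,1)])
a=fs["scene"][110:210,150:350];b=fs["top"][110:230,180:380]
cv2.imwrite("pics/a4.png",cv2.cvtColor(cv2.resize(np.vstack([a,b]),None,fx=2.7,fy=2.7,interpolation=cv2.INTER_CUBIC),cv2.COLOR_RGB2BGR))
E
```

```text
time_s: 15.05
ee_pos: [419.7, 88.3, 217.9]
ee_rot: [178.5, 30.1, 168.8]
force: [0.4, 0.3, -0.1]
gripper_width: 27.4
w 27.416441143559386
scene 0.45 [253.5, 171.6, 17.7, 23.2] 264.62 177.54 [[8.1, -12.4], [-12.4, 44.5]]
scene pred wing, ends [[264.9, 176.3], [265.0, 174.4], [264.3, 177.0], [264.4, 175.0], [265.6, 175.7], [265.7, 173.8]]
top 0.44 [249.9, 172.6, 6.9, 7.6] 251.79 174.54 [[2.9, -4.5], [-4.5, 10.6]]
top 0.38 [367.3, 220.3, 17.7, 18.2] 376.35 228.62 [[19.1, 13.5], [13.5, 36.3]]
top pred wing, ends [[253.0, 174.5], [252.8, 175.0], [253.8, 167.7], [253.6, 168.2], [252.2, 181.2], [252.0, 181.8]]
```

View pics/a4.png

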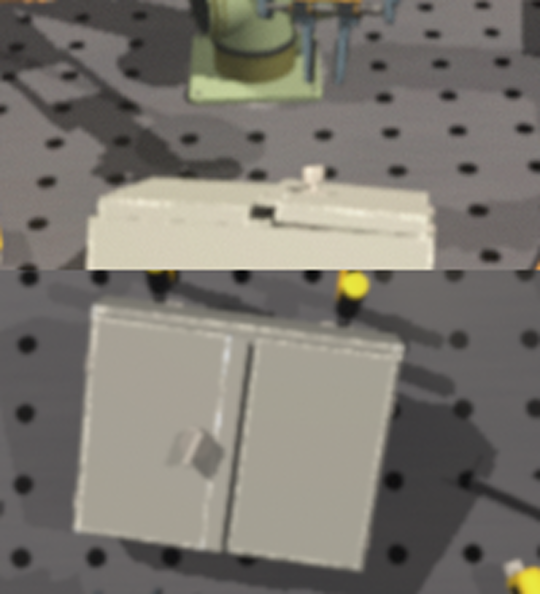

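Run:
```python
from workcell import grab_frame
import cv2,numpy as np
b=np.mean([grab_frame("top")[155:200,230:275] for _ in range(3)],0).astype(np.uint8);a=grab_frame("scene")[155:200,240:285]
f=lambda i:cv2.resize(cv2.normalize(i,None,0,255,cv2.NORM_MINMAX),None,fx=9,fy=9,interpolation=cv2.INTER_CUBIC)
cv2.imwrite("pics/a5.png",cv2.cvtColor(np.hstack([f(b),f(a)])[:,:800],cv2.COLOR_RGB2BGR))
```

```text
(no output)
```

View pics/a5.png

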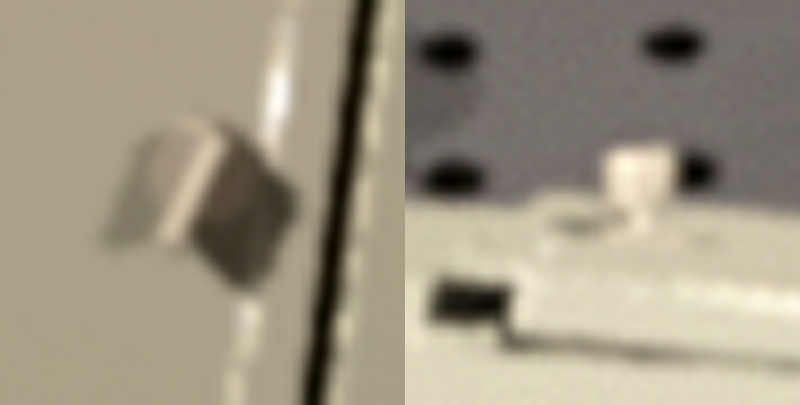

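Run:
```python
from geo import *
from workcell import env
s=env.state();p=np.load("pose.npy");R,o=frame(p)
for z in(90,31): print(((o+R@np.array([.5,43,z])-s['ee_pos'])/25).round(2))
print(s['ee_pos'],s['qpos'].round(0))
```

```text
[ 6.24 -0.79  0.93]
[ 7.4  -0.97 -1.11]
[421.90497068  88.04084542 217.98030374] [ 21.  -7. 126. -24.  38. -42.]
```

```bash
python3 -m jog '.4 -.06 -.7 1.5 -.2 .24 .44;.8 -.12 -1.4 3.1 -.4 .5 .44;1.19 -.18 -2.08 4.7 -.6 .7 .44;1.19 -.18 -2.08 6.24 -.79 .93 .44;1.19 -.18 -2.08 6.24 -.79 .93 .44' && python3 -m jog '0 0 0 .3 -.05 -.53 .44;0 0 0 .6 -.1 -1.06 .44;0 0 0 .9 -.14 -1.55 .44;0 0 0 1.1 -.17 -1.9 .44;0 0 0 1.1 -.17 -1.9 .44'
python3 - <<'E'
from geo import *
from workcell import env
s=env.state();p=np.load("pose.npy");R,o=frame(p)
print("front coords",(R.T@(s['ee_pos']-o)).round(1),(R.T@s['force']).round(1)); print((R.T@Ro.from_euler('xyz',s['ee_rot'],degrees=True).as_matrix()).round(3))
E
```

```text
time_s: 16.08
ee_pos: [579.8, 67.3, 240.7]
ee_rot: [171.8, 29.1, 155.0]
force: [-1.3, 0.4, 0.0]
gripper_width: 40.4
time_s: 16.7
ee_pos: [603.7, 63.6, 191.4]
ee_rot: [172.0, 28.9, 155.2]
force: [-0.2, -0.2, 0.1]
gripper_width: 40.4
front coords [-1.6 42.3 33.7] [-0.  -0.2  0.2]
[[-0.969  0.245 -0.002]
 [ 0.245  0.969  0.   ]
 [ 0.002 -0.    -1.   ]]
```

```bash
python3 -m jog '0 0 0 .11 -.01 -.04 .44;0 0 0 .11 -.01 -.04 0;0 0 0 .11 -.01 -.04 0;0 0 0 .11 -.01 -.04 0;0 0 0 .11 -.01 -.04 0' 8
python3 - <<'E'
from geo import *
from workcell import env
s=env.state();p=np.load("pose.npy");R,o=frame(p)
print("front coords",(R.T@(s['ee_pos']-o)).round(1),(R.T@s['force']).round(1),s['torque'].round(2)); print((R.T@Ro.from_euler('xyz',s['ee_rot'],degrees=True).as_matrix()).round(3)[0])
E
```

```text
time_s: 17.32
ee_pos: [606.8, 63.9, 191.9]
ee_rot: [171.8, 29.0, 155.1]
force: [-0.9, 2.6, 1.8]
gripper_width: 10.6
front coords [ 1.2 43.  32.7] [-0.2  2.4  2.2] [0.34 0.19 0.1 ]
[-0.969  0.246  0.   ]
```

```bash
python3 -m jog '0 0 0 .04 .02 -.07 0;0 0 0 .08 .02 -.14 0;0 0 0 .08 .02 -.14 0' && python3 -m jog '0 0 0 .04 0 -.07 0;0 0 0 .04 0 -.07 0' && python3 -m jog '0 0 0 .04 0 -.07 0;0 0 0 .04 0 -.07 0'
python3 - <<'E'
from geo import *
from workcell import env
s=env.state();p=np.load("pose.npy");R,o=frame(p)
print("front coords",(R.T@(s['ee_pos']-o)).round(1),(R.T@s['force']).round(1))
E
```

```text
time_s: 17.7
ee_pos: [608.4, 62.8, 189.0]
ee_rot: [172.0, 29.0, 155.2]
force: [-4.8, -3.8, 7.6]
gripper_width: 10.2
time_s: 17.95
ee_pos: [609.2, 62.6, 187.3]
ee_rot: [172.0, 29.0, 155.2]
force: [-5.3, -3.9, 8.1]
gripper_width: 10.0
time_s: 18.2
ee_pos: [610.1, 62.5, 185.6]
ee_rot: [172.1, 29.0, 155.2]
force: [-6.5, -4.3, 8.5]
gripper_width: 10.3
front coords [ 1.1 42.2 25.4] [-0.7 -5.2 10.3]
```

```bash
python3 -m jog '0 0 0 .04 0 -.07 0;0 0 0 .04 0 -.07 0' && python3 -m jog '0 0 0 .04 0 -.07 0;0 0 0 .04 0 -.07 0'&& python3 -m jog '0 0 0 .02 0 -.035 0;0 0 0 .02 0 -.035 0'
python3 - <<'E'
from geo import *
from workcell import env
s=env.state();p=np.load("pose.npy");R,o=frame(p)
print("front coords",(R.T@(s['ee_pos']-o)).round(1),(R.T@s['force']).round(1))
E
```

```text
time_s: 18.45
ee_pos: [610.9, 62.0, 184.1]
ee_rot: [172.1, 29.0, 155.2]
force: [-8.0, -6.5, 10.3]
gripper_width: 10.1
time_s: 18.7
ee_pos: [611.4, 61.7, 183.2]
ee_rot: [172.1, 29.0, 155.2]
force: [-14.0, -6.8, 16.5]
gripper_width: 9.8
time_s: 18.95
ee_pos: [611.5, 61.7, 183.1]
ee_rot: [172.1, 29.1, 155.1]
force: [-19.2, -7.2, 23.4]
gripper_width: 10.1
front coords [ 1.1 41.6 22.5] [ -3.9 -10.   29.2]
```

```bash
cat > st.py <<'E'
from geo import *
from workcell import env
s=env.state();p=np.load("pose.npy");R,o=frame(p)
M=R.T@Ro.from_euler('xyz',s['ee_rot'],degrees=True).as_matrix()
print("front",(R.T@(s['ee_pos']-o)).round(1),"F",(R.T@s['force']).round(1),"M",(R.T@s['torque']).round(2),"cw angle rad",np.arctan2(M[1,0],-M[0,0]).round(3),"tilt",M[:,2].round(3),"q6",s['qpos'][5].round(1),"w",round(s['gripper_width'],1))
E
python3 -m jog '0 0 0 .01 -.03 -.02 0;.49 -.07 -.87 .01 -.03 -.02 0;.99 -.15 -1.73 .01 -.03 -.02 0;1.48 -.22 -2.6 .01 -.03 -.02 0;1.48 -.22 -2.6 .01 -.03 -.02 0'; python3 st.py
```

```text
time_s: 19.58
ee_pos: [611.1, 60.8, 182.9]
ee_rot: [164.5, 26.0, 138.5]
force: [-24.4, -7.1, 26.0]
gripper_width: 9.8
front [ 0.8 40.6 22.5] F [ -6.9 -10.7  34. ] M [-1.53  1.26 -0.11] cw angle rad 0.51 tilt [-0.    -0.004 -1.   ] q6 -28.5 w 9.8
```

```bash
python3 -m jog '.49 -.07 -.87 -.01 -.03 0 0;.99 -.15 -1.73 -.01 -.03 0 0;1.48 -.22 -2.6 -.01 -.03 0 0;1.98 -.3 -3.46 -.01 -.03 0 0;1.98 -.3 -3.46 -.01 -.03 0 0'; python3 st.py
```

```text
time_s: 20.2
ee_pos: [610.3, 60.0, 182.5]
ee_rot: [156.6, 19.2, 118.1]
force: [-24.2, -7.7, 27.2]
gripper_width: 10.1
front [ 0.  39.7 22.4] F [ -6.1 -11.2  35. ] M [-1.63  1.38 -0.15] cw angle rad 0.859 tilt [-0.001 -0.004 -1.   ] q6 -8.7 w 10.1
```

```bash
python3 -m jog '.59 -.09 -1.04 .02 0 .01 0;1.19 -.18 -2.08 .02 0 .01 0;1.78 -.27 -3.12 .02 0 .01 0;2.37 -.36 -4.16 .02 0 .01 0;2.96 -.44 -5.2 .02 0 .01 0'; python3 st.py; python3 -m jog '.49 -.07 -.87 0 0 0 0;.99 -.15 -1.73 0 0 0 0;.99 -.15 -1.73 0 0 0 0'; python3 st.py
```

```text
time_s: 20.82
ee_pos: [608.8, 59.5, 181.7]
ee_rot: [150.8, 5.6, 90.6]
force: [-31.3, -6.9, 28.9]
gripper_width: 9.9
front [-1.6 39.  22.4] F [-11.5 -11.5  40. ] M [-1.65  2.08  0.29] cw angle rad 1.384 tilt [-0.006 -0.007 -1.   ] q6 21.5 w 9.9
time_s: 21.2
ee_pos: [608.3, 59.5, 181.3]
ee_rot: [150.4, 0.7, 81.9]
force: [-31.5, -7.1, 29.3]
gripper_width: 9.5
front [-2.2 38.9 22.4] F [-11.4 -11.7  40.4] M [-1.72  2.11  0.03] cw angle rad 1.557 tilt [-0.007 -0.007 -1.   ] q6 31.3 w 9.5
```

```bash
python3 -m jog '.3 -.04 -.52 0 0 0 0;.44 -.07 -.78 0 0 0 0;.44 -.07 -.78 0 0 0 0'; python3 st.py
```

```text
time_s: 21.58
ee_pos: [608.2, 59.6, 181.2]
ee_rot: [150.4, -1.4, 78.1]
force: [-32.3, -4.9, 28.5]
gripper_width: 10.2
front [-2.4 39.  22.4] F [-12.8  -9.7  40.3] M [-1.56  2.28  0.49] cw angle rad 1.633 tilt [-0.006 -0.007 -1.   ] q6 35.8 w 10.2
```

The moment about the latch axis rose at 1.63 rad, so the latch is on its stop. I'll let go, retract and check.

```bash
python3 -m jog '0 0 0 -.04 0 .07 0;0 0 0 -.04 0 .07 .3;0 0 0 -.04 0 .07 .44;0 0 0 -.04 0 .07 .44;0 0 0 -.04 0 .07 .44' && python3 -m jog '0 0 0 -.3 .05 .5 .44;0 0 0 -.8 .12 1.4 .44;0 0 0 -1.8 .3 3.2 .44;0 0 0 -3.5 .5 4.2 .44;0 0 0 -5.5 .8 4.2 .44'; python3 st.py
python3 - <<'E'
from geo import *
from workcell import grab_frame
b=grab_frame("top");a=grab_frame("scene")
f=lambda i,w:cv2.resize(i,w,interpolation=cv2.INTER_CUBIC)
cv2.imwrite("pics/a6.png",cv2.cvtColor(np.hstack([np.vstack([f(a[110:220,140:400],(520,220)),f(b[110:270,110:410],(520,277))]),np.vstack([f(b[155:200,230:275],(270,270)),f(a[155:195,240:285],(270,227))])]),cv2.COLOR_RGB2BGR))
E
```

```text
time_s: 22.2
ee_pos: [605.4, 60.4, 179.7]
ee_rot: [150.8, -1.5, 78.0]
force: [-30.1, -1.0, 19.6]
gripper_width: 17.8
time_s: 22.82
ee_pos: [475.9, 82.7, 289.9]
ee_rot: [149.7, -2.0, 78.2]
force: [-1.2, 0.3, 0.0]
gripper_width: 40.2
front [-64.3  42.2 183.6] F [-1.1  0.1  0.7] M [0.   0.21 0.  ] cw angle rad 1.637 tilt [ 0.006  0.002 -1.   ] q6 38.8 w 40.2
```

View pics/a6.png

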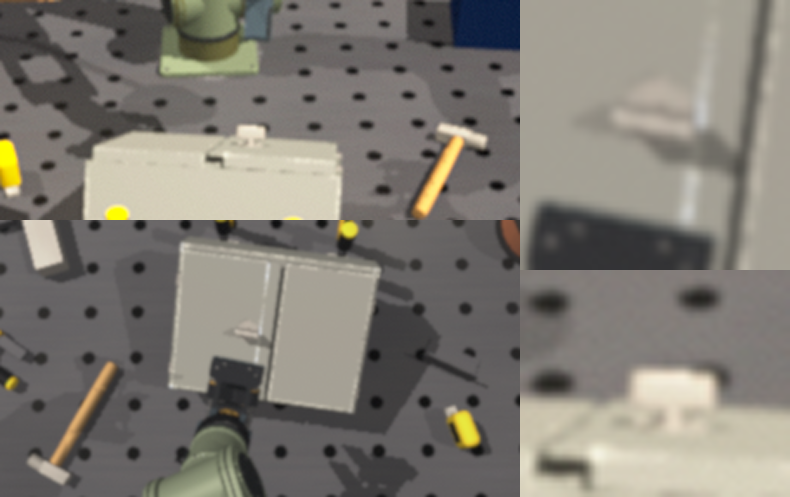

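```bash
python3 -c "
from workcell import env
print(env.job_done())"
```

```text
the job is handed in; nothing more can be done
None
```

The cabinet is closed and latched, and the job is handed in at about 23 s of robot time. No verdict was reported.

**What I did**
- I swept the rebated leaf shut until it met its hard stop. The force there was 26 N.
- I laid the flanged leaf over it onto the seal, then pressed it home while gripping the wing. It stopped at the same depth as the first leaf, within 0.1 mm.
- While holding it with 29–40 N, I turned the latch clockwise to 1.63 rad of tool angle. The counter-moment rose there, as it would at the stop. Then I let go and backed off.

**Last checks**
- The final pictures show both leaves flush, with the flange over the rebate.
- The wing lies across the front at about 1.6 rad, estimated from its slope in the top picture. I could not read the joint values directly.
- The hammer and tape measure look undisturbed. The angle offcut was outside the last crops, and I did not measure any of the three again. The arm stayed well above where they lie.
- The force on the tool was about 1 N, so the robot is touching nothing.

**What disagreed**
- The camera fit put the door plane about 2.4 mm too low and the wing about 3 mm off sideways. I corrected for both using the contact force and a closer look at the wing.
- Small side forces of 10–13 N remained while turning the latch.

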